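# Fetch the slide rack from the slanting lidded pot

## Task

Fetch the slide rack from the slanting steel pot: first lift the loose lid off by its knob and lay it knob up in the middle of the black rubber mat, then take the rack out by its arched handle and stand it upright on the floor of the pale shallow tray. Set both down without dropping them, do not turn the rack on its side, and leave the bottle, the blue box and the beaker where they stand.

Things in the scene. Friction and masses are not known exactly. Their poses are not given: they have to be found in the camera images.
- pot_mouth (a point): centre of the round mouth (rim plane) of the fixed steel pot, which leans 25 deg towards the robot's side in a white stand. z: the pot's axis, out of the mouth; y: level; x: up the slope of the rim. Pot 150 mm outer, 142 mm inner diameter, 92 mm deep inside. Mouth centre 134 mm, highest rim point 166 mm above the bench. Stand 200 x 170 mm, with cheek plates 101 mm high left and right.
- lid_center (a point): loose steel lid, 0.24-0.39 kg, on the pot; z along the pot's axis, knob outwards. Point on its axis, half-way between underside and knob top (25 mm to each). From below: plug disc dia 137, 8 mm deep (inside the mouth), flange dia 158, 5 mm thick (on the rim), neck dia 22, 6 mm, black knob: cylinder dia 30, 31 mm tall. The flange's top is 12 mm below the point, the knob 6 mm below to 25 mm above.
- rack_center (a point): loose white slide rack, 0.18-0.31 kg, in the pot, hidden by the lid, leaning with it; may slide a few mm. Point half-way up its 78 mm height; z up through the handle. Body 84 (x) x 90 (y) x 36 mm. Arched handle: bar 10 x 10 mm along y, centre 34 mm above the point, 60 mm clear between its posts, open below down to the slides (9 mm below the point). Bar level, its top 14 mm below the rim plane.
- mat: black rubber mat fixed flat on the bench, 210 x 210 mm, 4 mm thick; origin at the centre of its underside, x and y along its sides.
- tray: pale grey shallow tray fixed on the bench, 210 mm (x) x 190 mm (y), rim 18 mm high, wall 4 mm, floor 4 mm thick; origin at the centre of its underside.
- bottle: amber bottle, 64 mm diameter, 130 mm tall, standing loose; origin at the centre of its underside; to be left alone.
- slidebox: closed blue slide box, 87 x 102 x 34 mm, loose; origin at the centre of its underside; to be left alone.
- beaker: empty glass beaker, 72 mm diameter, 90 mm tall, loose; origin at the centre of its underside; to be left alone.
Things that resemble listed ones, but are neither listed nor needed, are in the scene too. Of the things shaped like the part that bears lid_center, the bare steel one is meant.

How it is judged:
By the outcome, as a careful person would: the job done as asked, in the order asked, and still so for the second after the job is handed in, with the robot touching nothing.
It also fails if it takes over 72 s, if anything falls off the work surface, if the arm or the gripper's body presses on something with over 40 N, if the wrist force passes 120 N, or if a joint passes its speed limit or range.

## Robot

A 6-joint arm with a two-finger parallel gripper is mounted at the origin on the work surface. World frame = base frame: x ahead of the robot, y to its left, z up, the work surface at z = 0. Lengths are in m, angles in rad, forces in N, time in s.
With the tool pointing down it reaches from about 0.425 to 0.925 m from the base axis. Payload 12.5 kg.
Tool frame: the origin (TCP) lies midway between the tips of the shut fingers; the grasp point (between the pads) lies 19 mm behind it; z points along the fingers, y is the line along which they close (so a half turn about z gives the same grasp; the last joint's range is limited). The gripper opens to 85 mm and grips with 20 to 120 N. Pads are 22 mm wide; open, the fingers measure 114 mm over their backs; the gripper's body (76 mm by 85 mm) begins 54 mm behind the grasp point. The pads swing forward as they close: fully open they stand 13 mm farther back than shut.
Start: joints at [-1.247, 0.491, 1.559, -0, 1.092, -0.106], TCP at [0.26, -0.568, 0.231] pointing down, gripper open.
Joint ranges: [-3.1, 3.1], [-0.84, 2.19], [0.05, 2.79], [-1.13, 4.28], [0.06, 2.93], [-2.69, 2.69]. Speed limits (rad/s): [2.22, 2.22, 2.79, 3.14, 3.14, 3.14].

## Interface

Orientations are given as a unit quaternion [w, x, y, z].
In Python, from station import bot gives the robot as it stands. The module is installed in compiled form; this text tells all that it offers.
- The arm moves only by the tool apply_moves, never from a script. Its argument "moves" is a list that holds one entry, the list of rows, each a list of 7 numbers: the shift along the tool's x, y, z in m, then the turn, a rotation vector about the tool's x, y, z in degrees, then the closure, from 0 (fully open) to 1 (shut). In form: [[[dx, dy, dz, wx, wy, wz, hand], ...]]. A call has 1 to 20 rows; each row shifts and turns the commanded pose from where the row before left it, along the tool's axes as they then stand; what a row does not reach is not made up. A row lasts 1/12 s, in which the tool goes at most 41.7 mm and 7.16 degrees, less where a joint would pass 70% of its speed; a pose out of reach is approached as far as the arm can. A call with a gripper value outside its range is refused whole. The fingers move at their own pace and stop on an object; the grip force is fixed at half the most. Time passes only in rows, so rows that do not move let the fingers close. It gives the time, the measured TCP pose, the force, the opening and the grip force at its end, in the units of the state.
- bot.sense(): the state, without advancing time (a new reading comes with each control period).
- bot.camera(name): name is "side" or "top" or "wrist"; returns a dict with "image" (480x640x3 uint8, blue, green, red), "z_map" (480x640 float32, m along the optical axis (not along the pixel's ray), 0 where there is no reading), "fovy" (degrees; the focal length in pixels is half the picture's height over the tangent of half this angle, whatever the lens; pixels are square), "cx", "cy" (the principal point, pixels), "T" (4x4, takes a point from camera to world coordinates); the wrist camera has in their place "tool_from_camera" (4x4, takes a point from camera to tool coordinates, whose origin is the TCP and whose axes are the flange's). Camera axes: x right, y down, z forward; pixel columns grow to the right and rows downward; lengths in m; the calibration is good to about 2 mm. A picture is of the moment at which its call begins: read the wrist's pose just before it.
- bot.job_done(): hands the job in; it is judged then, once.
The state is a dict: "time_s": time; "joint_pos": joint angles; "dq": joint speeds; "joint_torque": joint torques, N m; "tcp_pos": TCP position; "orientation": TCP orientation; "contact_force": force on the tool from outside, world axes, zero at the start; "torque": the same for the moment, N m; "gripper_width": opening from 0.0 (shut) to 1.0 (fully open); "grasp_force": force on a finger pad.
Only numpy, scipy, OpenCV 4.12 (cv2) and the standard library are available. Lean on these libraries where they do the work, as an engineer would, in place of code of your own. Each camera call takes 0.05 s, during which the arm holds its last target. There are 200 camera calls.

## Working session

There is one attempt and no reset: what is moved stays moved. The work goes in short steps, Python scripts to look and compute and a tool call to move; the robot and the scene stay as the last step left them, time stands still between calls to the robot, and variables do not carry over. Pictures are saved under pics/ and viewed, at most 10 in all, crops included, and the job is handed in when it is done.

Besides the shell and the picture viewer there is one more tool, called after "Call:" by a JSON object that holds its "method" and its "body", one argument or row to a line. apply_moves: Moves the arm, as the interface text tells. Its arguments: {"type":"object","properties":{"moves":{"type":"array"}},"required":["moves"]}

```bash
mkdir -p pics; cat > h.py <<'E'
import numpy as np, cv2
from scipy.spatial.transform import Rotation as R
from station import bot
def cam(n):
    s=bot.sense(); c=bot.camera(n)
    if 'T' in c: T=np.array(c['T'])
    else:
        q=s['orientation']; W=np.eye(4); W[:3,:3]=R.from_quat([q[1],q[2],q[3],q[0]]).as_matrix(); W[:3,3]=s['tcp_pos']
        T=W@np.array(c['tool_from_camera'])
    f=240/np.tan(np.radians(c['fovy'])/2)
    z=c['z_map']; v,u=np.mgrid[0:480,0:640]
    P=np.stack([(u-c['cx'])/f*z,(v-c['cy'])/f*z,z],-1)@T[:3,:3].T+T[:3,3]
    P[z<=0]=np.nan
    return c['image'],P,T,f,c
E
python3 - <<'E'
from h import *
ims=[]
for n in('side','top'):
    im,P,T,f,c=cam(n); cv2.imwrite(f'pics/{n}.png',im); np.savez(f'{n}.npz',im=im,P=P,T=T)
    print(n,T.round(3).tolist(),f)
print(bot.sense())
E
```

```text
side [[-0.995, -0.073, 0.073, 0.466], [-0.102, 0.562, -0.821, 0.826], [0.019, -0.824, -0.567, 0.686], [0.0, 0.0, 0.0, 1.0]] 507.40287065801573
top [[0.026, -0.98, 0.199, 0.368], [-1.0, -0.026, 0.004, -0.013], [0.001, -0.199, -0.98, 0.903], [0.0, 0.0, 0.0, 1.0]] 455.0958013272098
{'time_s': 0.1, 'joint_pos': array([-1.24661318e+00,  4.91477153e-01,  1.55939419e+00,  2.16400895e-05,
        1.09171771e+00, -1.05586898e-01]), 'dq': array([ 1.68055254e-04, -1.46963256e-03, -3.51645106e-03,  1.67571933e-03,
       -5.80753642e-05, -1.31648942e-03]), 'joint_torque': array([ 3.27352784e-03, -6.19446802e+01, -2.62025356e+01, -7.11483676e-05,
        2.90148855e-03, -4.34378796e-05]), 'tcp_pos': array([ 0.26038028, -0.56795243,  0.23079797]), 'orientation': array([-4.96274156e-04,  9.77001861e-01,  2.13230192e-01, -4.48018011e-05]), 'contact_force': array([-0.25408753, -0.127009  , -0.08987357]), 'torque': array([-0.01120219,  0.02894892,  0.002075  ]), 'grasp_force': 0.0, 'gripper_width': 1.0027491738193217}
```

View pics/side.png

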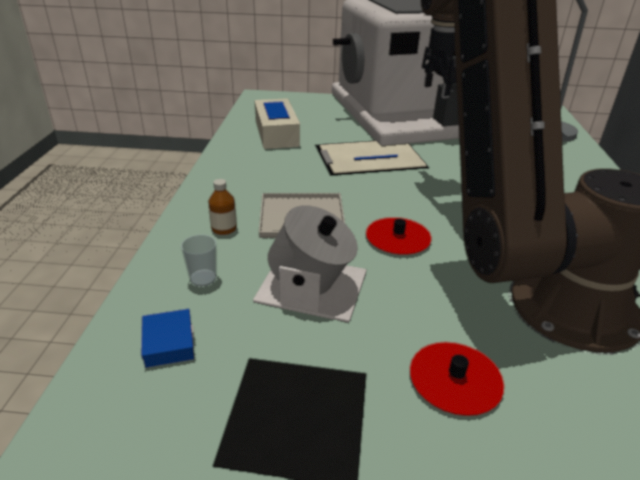

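View pics/top.png

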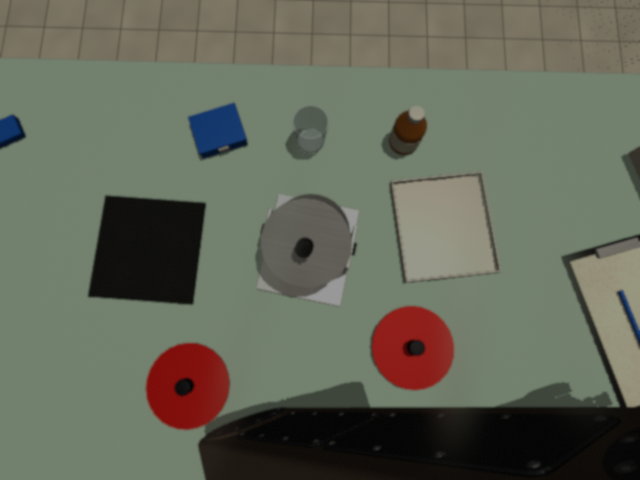

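The side view shows three lids: a grey one on the pot (knob at 327,226) and two red ones flat on the bench (399,228 and 458,368). In the top view they are at (305,247), (416,348) and (185,386). The bare steel one on the pot fits the description and the red ones are painted, so I'll confirm it in a crop. The mat is at (148,250) and the tray at (444,228) in the top view.

```bash
python3 - <<'E'
from h import *
d=np.load('top.npz'); im,P=d['im'],d['P']
cv2.imwrite('pics/crop.png',cv2.resize(im[180:320,220:400],None,fx=4,fy=4,interpolation=cv2.INTER_CUBIC))
hsv=cv2.cvtColor(im,cv2.COLOR_BGR2HSV)
# lid flange plane
m=np.zeros((480,640),bool); v,u=np.mgrid[0:480,0:640]
m=(np.hypot(u-305,v-247)<42)&(np.hypot(u-305,v-247)>16)
def plane(Q):
    for _ in range(5):
        c=np.median(Q,0) if _==0 else Q.mean(0); n=np.linalg.svd(Q-c,full_matrices=False)[2][2]; n*=np.sign(n[2]); r=(Q-c)@n; Q=Q[abs(r)<max(.004,1.0*r.std())]
    return c,n,r.std(),len(Q)
Q=P[m]; Q=Q[~np.isnan(Q[:,0])]
c,n,s,k=plane(Q); print('lid plane',c,n,np.degrees(np.arccos(n[2])),np.degrees(np.arctan2(n[1],n[0])),s,k)
r=(P-c)@n
fl=(abs(r)<.005)&(np.hypot(u-305,v-247)<60)
F=P[fl]; e1=np.cross([0,0,1],n); e1/=np.linalg.norm(e1); e2=np.cross(n,e1)
a=np.stack([(F-c)@e1,(F-c)@e2],1).astype(np.float32)
(cc,rad)=cv2.minEnclosingCircle(a); print('flange circ',c+cc[0]*e1+cc[1]*e2,rad)
kb=(r>.02)&(r<.045)&(np.hypot(u-305,v-247)<25); print('knob top',np.median(P[(r>.030)&kb],0),kb.sum(),np.nanmax(r[kb]))
def rect(mask,name,zlo,zhi):
    mask=mask&(P[...,2]>zlo)&(P[...,2]<zhi)
    mask=cv2.morphologyEx(mask.astype(np.uint8),cv2.MORPH_OPEN,np.ones((3,3)))
    n,l,st,ce=cv2.connectedComponentsWithStats(mask)
    for i in range(1,n):
        if st[i,4]>150: 
            q=P[l==i]; print(name,ce[i].round(),st[i,4],cv2.minAreaRect((q[:,:2]*1000).astype(np.float32)),'z',np.median(q[:,2]))
rect((hsv[...,2]<50)&(u<260)&(v<310),'mat',-.02,.03)
rect((hsv[...,1]<70)&(hsv[...,2]>130)&(u>370)&(u<520)&(v<300)&(v>160),'tray',-.02,.04)
rect((hsv[...,0]>100)&(hsv[...,0]<130)&(hsv[...,1]>120)&(u>150)&(u<300),'box',.015,.06)
rect((u>370)&(u<450)&(v>80)&(v<165),'bottle',.05,.16)
rect((u>270)&(u<340)&(v>80)&(v<165),'beaker',.03,.16)
print(im[228,444],hsv[228,444],P[228,444])
E
```

```text
lid plane [0.51490413 0.00460839 0.13502292] [-0.41627613  0.07689971  0.90598047] 25.044338211292366 169.53360507654767 0.001261145394299817 4648
flange circ [0.51893063 0.00459676 0.13687398] 0.07898785918951035
knob top [0.50450921 0.00702268 0.17052979] 277 0.039971207663600385
mat [148. 250.] 10223 ((528.9659423828125, 324.27728271484375), (207.33401489257812, 205.9730224609375), 87.10169219970703) z 0.002774737500504054
tray [443. 228.] 8308 ((589.107177734375, -269.8614807128906), (203.6481170654297, 182.0870361328125), 7.6862406730651855) z 0.002184297015975778
box [217. 129.] 1959 ((778.266845703125, 196.25148010253906), (87.83606719970703, 99.59202575683594), 20.265010833740234) z 0.03269087027750772
bottle [410. 127.] 1041 ((766.8207397460938, -189.90032958984375), (63.152889251708984, 52.170413970947266), 66.95995330810547) z 0.09110538515667166
beaker [310. 125.] 967 ((769.9044799804688, 3.5101890563964844), (70.96041870117188, 70.13215637207031), 2.3696110248565674) z 0.06770542884646213
[132 149 150] [ 28  31 150] [ 0.5863055  -0.27317079  0.00383126]
```

View pics/crop.png

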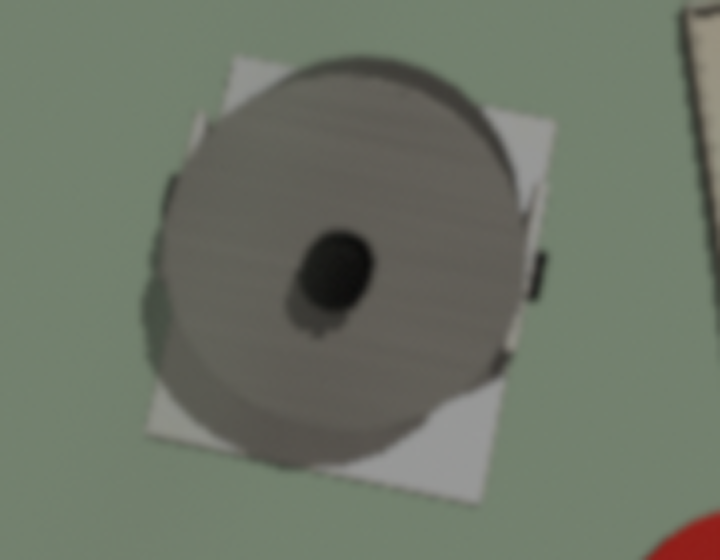

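The crop confirms a bare grey steel disc with a black knob at crop pixel (338,270), sitting on the leaning pot. The plane fit gives a 25.0° tilt and a 79 mm flange radius, both as specified, so this is the lid. Next I plan the approach.

```bash
cat >> h.py <<'E'
az=np.radians(-10.47); t=np.radians(25)
n=np.array([-np.sin(t)*np.cos(az),-np.sin(t)*np.sin(az),np.cos(t)])
eu=np.array([np.cos(t)*np.cos(az),np.cos(t)*np.sin(az),np.sin(t)])
RA=np.stack([np.cross(eu,-n),eu,-n],1)            # tool along the pot's axis
def RD(yaw):                                       # tool down, its y at azimuth yaw (deg)
    a=np.radians(yaw); y=np.array([np.cos(a),np.sin(a),0]); z=np.array([0,0,-1.]); return np.stack([np.cross(y,z),y,z],1)
FL=np.array([.519,.0046,.1375])                    # lid flange top centre
def pose():
    s=bot.sense(); q=s['orientation']; return np.array(s['tcp_pos']),R.from_quat([q[1],q[2],q[3],q[0]]).as_matrix(),s
def plan(p,Rt=None):
    p0,R0,s=pose(); print('tcp',p0.round(4),'q',np.round(s['joint_pos'],2),'F',np.round(s['contact_force'],1),'w',round(s['gripper_width'],3),'t',s['time_s'])
    print('shift now mm',(R0.T@(p-p0)*1000).round(1))
    if Rt is not None: print('turn deg',np.degrees(R.from_matrix(R0.T@Rt).as_rotvec()).round(2),'shift after turn',(Rt.T@(p-p0)*1000).round(1))
E
python3 - <<'E'
from h import *
plan(FL+.13*n,RA)
plan(FL+.13*n,RD(-10.5))
E
```

```text
tcp [ 0.2604 -0.568   0.2308] q [-1.25  0.49  1.56  0.    1.09 -0.11] F [-0.3 -0.1 -0.1] w 1.003 t 0.1
shift now mm [ 428.7 -444.3  -24. ]
turn deg [-23.09  11.94 -54.01] shift after turn [610.   96.8  18.1]
tcp [ 0.2604 -0.568   0.2308] q [-1.25  0.49  1.56  0.    1.09 -0.11] F [-0.3 -0.1 -0.1] w 1.003 t 0.1
shift now mm [ 428.7 -444.3  -24. ]
turn deg [-5.000e-02 -3.000e-02 -5.488e+01] shift after turn [610.1  95.  -24.5]
```

Call:
{"method": "apply_moves", "body": {
  "moves": [
    [[0.0252, -0.0261, -0.003, 0, 0, 0, 0], [0.0252, -0.0261, -0.003, 0, 0, 0, 0], [0.0252, -0.0261, -0.003, 0, 0, 0, 0], [0.0252, -0.0261, -0.003, 0, 0, 0, 0], [0.0252, -0.0261, -0.003, 0, 0, 0, 0], [0.0252, -0.0261, -0.003, 0, 0, 0, 0], [0.0252, -0.0261, -0.003, 0, 0, 0, 0], [0.0252, -0.0261, -0.003, 0, 0, 0, 0], [0.0252, -0.0261, -0.003, 0, 0, 0, 0], [0.0252, -0.0261, -0.003, 0, 0, 0, 0], [0.0252, -0.0261, -0.003, 0, 0, 0, 0], [0.0252, -0.0261, -0.003, 0, 0, 0, 0], [0.0252, -0.0261, -0.003, 0, 0, 0, 0], [0.0252, -0.0261, -0.003, 0, 0, 0, 0], [0.0252, -0.0261, -0.003, 0, 0, 0, 0], [0.0252, -0.0261, -0.003, 0, 0, 0, 0], [0.0252, -0.0261, -0.003, 0, 0, 0, 0]]
  ]
}}

```text
time_s: 1.52
tcp_pos: [0.4651, 0.0156, 0.2824]
orientation: [0.0, 0.977, 0.213, -0.0]
contact_force: [0.7, -1.0, 0.5]
gripper_width: 1.001
grasp_force: 0.0
```

```bash
python3 -c "
from h import *
plan(FL+.13*n,RA)"
```

```text
tcp [0.4651 0.0156 0.2824] q [-0.11  0.21  1.86 -0.    1.07  1.03] F [ 0.7 -1.   0.5] w 1.001 t 1.5167
shift now mm [-0.5  0.8 27.1]
turn deg [-23.05  11.98 -54.  ] shift after turn [ -1.  -11.4  24.6]
```

Call:
{"method": "apply_moves", "body": {
  "moves": [
    [[0, 0, 0, -2.3, 1.2, -5.4, 0], [0, 0, 0, -2.3, 1.2, -5.4, 0], [0, 0, 0, -2.3, 1.2, -5.4, 0], [0, 0, 0, -2.3, 1.2, -5.4, 0], [0, 0, 0, -2.3, 1.2, -5.4, 0], [0, 0, 0, -2.3, 1.2, -5.4, 0], [0, 0, 0, -2.3, 1.2, -5.4, 0], [0, 0, 0, -2.3, 1.2, -5.4, 0], [0, 0, 0, -2.3, 1.2, -5.4, 0], [0, 0, 0, -2.3, 1.2, -5.4, 0], [0, 0, 0, 0, 0, 0, 0]]
  ]
}}

```text
time_s: 2.43
tcp_pos: [0.4639, 0.0137, 0.2818]
orientation: [0.166, 0.749, 0.626, 0.139]
contact_force: [0.8, 0.8, 0.1]
gripper_width: 0.996
grasp_force: 0.0
```

```bash
python3 - <<'E'
from h import *
plan(FL+.005*n,RA)
im,P,T,f,c=cam('wrist'); cv2.imwrite('pics/w1.png',im)
r=(P-FL)@n; q=np.linalg.norm((P-FL)-r[...,None]*n,axis=-1)
print('flange med r',np.nanmedian(r[(q>.03)&(q<.07)&(abs(r)<.02)]))
e1=np.cross([0,0,1],n);e1/=np.linalg.norm(e1)
k=(r>.034)&(r<.042)&(q<.03); K=P[k]; print(k.sum()); 
if k.sum()>20:
    a=np.stack([(K-FL)@e1,(K-FL)@eu],1).astype(np.float32); print('knob off (e1,eu)',cv2.minEnclosingCircle(a),np.median(r[k]))
E
```

```text
tcp [0.4639 0.0137 0.2818] q [-0.09  0.07  2.11 -0.07  0.53  0.14] F [0.8 0.8 0.1] w 0.996 t 2.4333
shift now mm [  0.9 -10.3 149.4]
turn deg [-0.   -0.07  0.25] shift after turn [  1.  -10.4 149.4]
flange med r 0.0012124809929745972
1648
knob off (e1,eu) ((0.0017114949878305197, 0.00034699554089456797), 0.015022272244095802) 0.03796260474430636
```

Call:
{"method": "apply_moves", "body": {
  "moves": [
    [[0, -0.0103, 0, 0, 0, 0, 0], [0, 0, 0.018, 0, 0, 0, 0], [0, 0, 0.018, 0, 0, 0, 0], [0, 0, 0.018, 0, 0, 0, 0], [0, 0, 0.018, 0, 0, 0, 0], [0, 0, 0.018, 0, 0, 0, 0], [0, 0, 0.018, 0, 0, 0, 0], [0, 0, 0.014, 0, 0, 0, 0], [0, 0, 0.012, 0, 0, 0, 0], [0, 0, 0.008, 0, 0, 0, 0], [0, 0, 0.006, 0, 0, 0, 0], [0, 0, 0, 0, 0, 0, 0]]
  ]
}}

```text
time_s: 3.48
tcp_pos: [0.5173, 0.0042, 0.1428]
orientation: [0.165, 0.751, 0.624, 0.138]
contact_force: [-0.9, -0.5, 0.5]
gripper_width: 0.997
grasp_force: 0.0
```

```bash
python3 -c "
from h import *
plan(FL+.0062*n,RA)"
```

```text
tcp [0.5173 0.0042 0.1428] q [-0.1   0.38  2.18 -0.22  0.15  0.29] F [-0.9 -0.5  0.5] w 0.997 t 3.4833
shift now mm [ 0.7 -0.8 -0.7]
turn deg [-0.12 -0.02 -0.07] shift after turn [ 0.8 -0.8 -0.7]
```

Call:
{"method": "apply_moves", "body": {
  "moves": [
    [[0, 0, 0, 0, 0, 0, 1], [0, 0, 0, 0, 0, 0, 1], [0, 0, 0, 0, 0, 0, 1], [0, 0, 0, 0, 0, 0, 1], [0, 0, 0, 0, 0, 0, 1], [0, 0, 0, 0, 0, 0, 1], [0, 0, 0, 0, 0, 0, 1], [0, 0, 0, 0, 0, 0, 1], [0, 0, 0, 0, 0, 0, 1], [0, 0, 0, 0, 0, 0, 1], [0, 0, 0, 0, 0, 0, 1], [0, 0, 0, 0, 0, 0, 1]]
  ]
}}

```text
time_s: 4.48
tcp_pos: [0.5171, 0.0042, 0.1444]
orientation: [0.166, 0.751, 0.624, 0.139]
contact_force: [-4.1, 0.9, 7.7]
gripper_width: 0.339
grasp_force: 58.5
```

Call:
{"method": "apply_moves", "body": {
  "moves": [
    [[0, 0, -0.003, 0, 0, 0, 1], [0, 0, -0.005, 0, 0, 0, 1], [0, 0, -0.008, 0, 0, 0, 1], [0, 0, -0.012, 0, 0, 0, 1], [0, 0, -0.016, 0, 0, 0, 1], [0, 0, -0.018, 0, 0, 0, 1], [0, 0, -0.018, 0, 0, 0, 1], [0, 0, -0.018, 0, 0, 0, 1], [0, 0, -0.012, 0, 0, 0, 1], [0, 0, 0, 0, 0, 0, 1]]
  ]
}}

```text
time_s: 5.32
tcp_pos: [0.4711, 0.0128, 0.2459]
orientation: [0.167, 0.75, 0.624, 0.14]
contact_force: [1.0, 0.2, -3.3]
gripper_width: 0.336
grasp_force: 59.5
```

```bash
python3 - <<'E'
from h import *
M=np.array([.529,.3243,0])
p,_,_=pose()
plan(M+[0,0,.15],RD(-10.5)); plan(M+[0,0,.15],RD(20))
im,P,T,f,c=cam('top'); cv2.imwrite('pics/t2.png',im)
E
```

```text
tcp [0.4711 0.0128 0.2459] q [-0.09  0.13  2.15 -0.09  0.42  0.16] F [ 1.   0.2 -3.3] w 0.336 t 5.3167
shift now mm [316.7 -40.5  87.4]
turn deg [25.17 -0.08  0.04] shift after turn [3.168e+02 2.000e-01 9.590e+01]
tcp [0.4711 0.0128 0.2459] q [-0.09  0.13  2.15 -0.09  0.42  0.16] F [ 1.   0.2 -3.3] w 0.336 t 5.3167
shift now mm [316.7 -40.5  87.4]
turn deg [ 24.59   6.62 -29.96] shift after turn [272.9 161.   95.9]
```

View pics/t2.png

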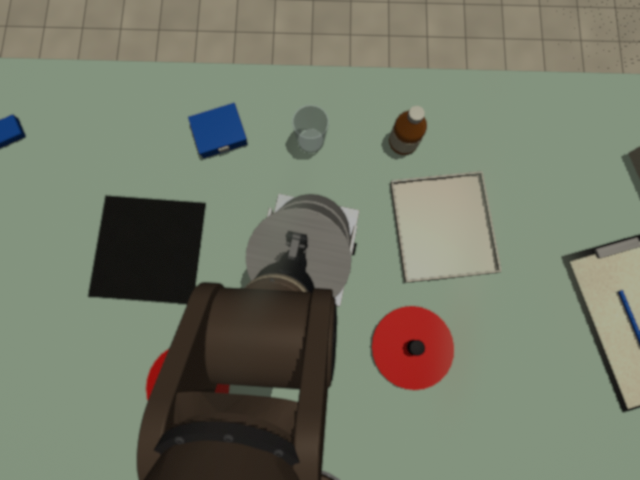

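The picture shows the steel lid clear of the pot, held at (298,252), with nothing else disturbed. The wrist carries about 3.3 N, which fits the lid's weight.

Call:
{"method": "apply_moves", "body": {
  "moves": [
    [[0, 0, 0, 5, 0, 0, 1], [0, 0, 0, 5, 0, 0, 1], [0, 0, 0, 5, 0, 0, 1], [0, 0, 0, 5, 0, 0, 1], [0, 0, 0, 5.2, 0, 0, 1], [0.02, 0, 0, 0, 0, 0, 1], [0.03, 0, 0, 0, 0, 0, 1], [0.03, 0, 0, 0, 0, 0, 1], [0.03, 0, 0, 0, 0, 0, 1], [0.03, 0, 0, 0, 0, 0, 1], [0.03, 0, 0, 0, 0, 0, 1], [0.03, 0, 0, 0, 0, 0, 1], [0.03, 0, 0, 0, 0, 0, 1], [0.03, 0, 0, 0, 0, 0, 1], [0.03, 0, 0, 0, 0, 0, 1], [0.027, 0, 0, 0, 0, 0, 1], [0, 0, 0, 0, 0, 0, 1]]
  ]
}}

```text
time_s: 6.78
tcp_pos: [0.5296, 0.3283, 0.2418]
orientation: [-0.002, 0.768, 0.641, -0.001]
contact_force: [-0.1, -1.1, -4.0]
gripper_width: 0.333
grasp_force: 60.1
```

```bash
python3 - <<'E'
from h import *
plan(np.array([.529,.3243,.033]),RD(-10.5))
im,P,T,f,c=cam('side')
v,u=np.mgrid[0:480,0:640]
p,_,_=pose()
m=(np.linalg.norm(P[...,:2]-p[:2],axis=-1)<.085)&(abs(P[...,2]-p[2]+.005)<.03)
Q=P[m]; 
for _ in range(6):
    c=np.median(Q,0) if _==0 else Q.mean(0); nn=np.linalg.svd(Q-c,full_matrices=False)[2][2]; nn*=np.sign(nn[2]); r=(Q-c)@nn; Q=Q[abs(r)<max(.003,r.std())]
print(len(Q),c,nn,'flange z below tcp at axis',p[2]-(c[2]-(nn[:2]@(p[:2]-c[:2]))/nn[2]))
E
```

```text
tcp [0.5296 0.3283 0.2418] q [0.45 0.48 1.55 0.   1.12 0.63] F [-0.1 -1.1 -4. ] w 0.333 t 6.7833
shift now mm [ -4.3   1.2 208.8]
turn deg [-0.28 -0.08  0.18] shift after turn [-4.000e+00  2.000e-01  2.088e+02]
6187 [0.5283504  0.34740797 0.23621568] [5.94159327e-03 6.87981852e-04 9.99982112e-01] flange z below tcp at axis 0.005481627805382139
```

Call:
{"method": "apply_moves", "body": {
  "moves": [
    [[-0.0042, 0.001, 0.01, 0, 0, 0, 1], [0, 0, 0.025, 0, 0, 0, 1], [0, 0, 0.028, 0, 0, 0, 1], [0, 0, 0.028, 0, 0, 0, 1], [0, 0, 0.028, 0, 0, 0, 1], [0, 0, 0.028, 0, 0, 0, 1], [0, 0, 0.024, 0, 0, 0, 1], [0, 0, 0.018, 0, 0, 0, 1], [0, 0, 0.01, 0, 0, 0, 1], [0, 0, 0.006, 0, 0, 0, 1], [0, 0, 0.003, 0, 0, 0, 1], [0, 0, 0.002, 0, 0, 0, 1], [0, 0, 0.002, 0, 0, 0, 1], [0, 0, 0, 0, 0, 0, 1]]
  ]
}}

```text
time_s: 8.0
tcp_pos: [0.5289, 0.3203, 0.0322]
orientation: [-0.002, 0.769, 0.64, -0.0]
contact_force: [0.4, -0.4, -4.1]
gripper_width: 0.334
grasp_force: 60.2
```

Call:
{"method": "apply_moves", "body": {
  "moves": [
    [[0, 0, 0.001, 0, 0, 0, 1], [0, 0, 0.001, 0, 0, 0, 1], [0, 0, 0.001, 0, 0, 0, 1], [0, 0, 0.001, 0, 0, 0, 1], [0, 0, 0, 0, 0, 0, 1]]
  ]
}}

```text
time_s: 8.42
tcp_pos: [0.5285, 0.3202, 0.0276]
orientation: [-0.002, 0.769, 0.64, -0.001]
contact_force: [0.5, 0.1, -3.8]
gripper_width: 0.335
grasp_force: 60.2
```

Call:
{"method": "apply_moves", "body": {
  "moves": [
    [[0.002, 0, 0.001, 0, 0, 0, 1], [0.002, 0, 0.001, 0, 0, 0, 1], [0, 0, 0.001, 0, 0, 0, 1], [0, 0, 0, 0, 0, 0, 1]]
  ]
}}

```text
time_s: 8.75
tcp_pos: [0.5293, 0.3243, 0.0244]
orientation: [-0.002, 0.769, 0.64, -0.001]
contact_force: [0.3, -0.4, -3.4]
gripper_width: 0.335
grasp_force: 60.2
```

Call:
{"method": "apply_moves", "body": {
  "moves": [
    [[0, 0, 0.0007, 0, 0, 0, 1], [0, 0, 0.0007, 0, 0, 0, 1], [0, 0, 0, 0, 0, 0, 1]]
  ]
}}

```text
time_s: 9.0
tcp_pos: [0.5293, 0.3242, 0.0234]
orientation: [-0.002, 0.769, 0.64, -0.001]
contact_force: [-0.6, 0.3, -1.1]
gripper_width: 0.334
grasp_force: 60.4
```

Contact is starting, so I'll go down a touch more and then open.

Call:
{"method": "apply_moves", "body": {
  "moves": [
    [[0, 0, 0.0006, 0, 0, 0, 1], [0, 0, 0, 0, 0, 0, 1], [0, 0, 0, 0, 0, 0, 0.55], [0, 0, 0, 0, 0, 0, 0.4], [0, 0, 0, 0, 0, 0, 0.2], [0, 0, 0, 0, 0, 0, 0], [0, 0, 0, 0, 0, 0, 0], [0, 0, 0, 0, 0, 0, 0], [0, 0, 0, 0, 0, 0, 0], [0, 0, 0, 0, 0, 0, 0], [0, 0, 0, 0, 0, 0, 0]]
  ]
}}

```text
time_s: 9.92
tcp_pos: [0.5293, 0.3242, 0.0227]
orientation: [-0.002, 0.769, 0.64, -0.001]
contact_force: [0.4, 0.9, 1.0]
gripper_width: 0.997
grasp_force: 0.0
```

Call:
{"method": "apply_moves", "body": {
  "moves": [
    [[0, 0, -0.004, 0, 0, 0, 0], [0, 0, -0.012, 0, 0, 0, 0], [0, 0, -0.025, 0, 0, 0, 0], [0, 0, -0.03, 0, 0, 0, 0], [0, 0, -0.03, 0, 0, 0, 0], [0, 0, -0.03, 0, 0, 0, 0], [0, 0, -0.03, 0, 0, 0, 0], [0, 0, -0.03, 0, 0, 0, 0], [0, 0, -0.03, 0, 0, 0, 0], [0, 0, -0.03, 0, 0, 0, 0], [0, 0, 0, 0, 0, 0, 0]]
  ]
}}

```text
time_s: 10.83
tcp_pos: [0.5314, 0.3245, 0.2811]
orientation: [-0.0, 0.769, 0.64, 0.004]
contact_force: [-0.4, -0.6, 0.0]
gripper_width: 0.999
grasp_force: 0.0
```

```bash
python3 - <<'E'
from h import *
plan(FL+.16*n,RA)
im,P,T,f,c=cam('side'); cv2.imwrite('pics/s3.png',im)
im,P,T,f,c=cam('top'); np.savez('top2.npz',im=im,P=P,T=T)
cv2.imwrite('pics/t3.png',im)
E
```

```text
tcp [0.5314 0.3245 0.2811] q [0.44 0.44 1.51 0.   1.19 0.62] F [-0.4 -0.6  0. ] w 0.999 t 10.8333
shift now mm [-316.8  -21.8   -3.6]
turn deg [-24.76  -0.37  -0.07] shift after turn [-316.8  -19.1  -10.5]
```

View pics/s3.png

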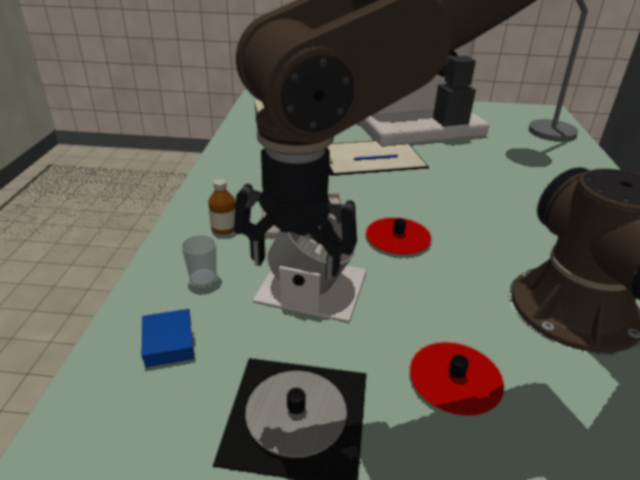

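The lid lies knob up in the middle of the mat at (297,400), and everything else is undisturbed. Back to above the pot to look inside.

Call:
{"method": "apply_moves", "body": {
  "moves": [
    [[-0.0264, -0.0018, 0, 0, 0, 0, 0], [-0.0264, -0.0018, 0, 0, 0, 0, 0], [-0.0264, -0.0018, 0, 0, 0, 0, 0], [-0.0264, -0.0018, 0, 0, 0, 0, 0], [-0.0264, -0.0018, 0, 0, 0, 0, 0], [-0.0264, -0.0018, 0, 0, 0, 0, 0], [-0.0264, -0.0018, 0, 0, 0, 0, 0], [-0.0264, -0.0018, 0, 0, 0, 0, 0], [-0.0264, -0.0018, 0, 0, 0, 0, 0], [-0.0264, -0.0018, 0, 0, 0, 0, 0], [-0.0264, -0.0018, 0, 0, 0, 0, 0], [-0.0264, -0.0018, 0, 0, 0, 0, 0], [0, 0, 0, -5, 0, 0, 0], [0, 0, 0, -5, 0, 0, 0], [0, 0, 0, -5, 0, 0, 0], [0, 0, 0, -5, 0, 0, 0], [0, 0, 0, -4.8, -0.3, 0, 0], [0, 0, 0, 0, 0, 0, 0]]
  ]
}}

```text
time_s: 12.43
tcp_pos: [0.4489, 0.0166, 0.2722]
orientation: [0.165, 0.751, 0.625, 0.134]
contact_force: [-0.0, 0.1, 0.9]
gripper_width: 0.999
grasp_force: 0.0
```

```bash
python3 - <<'E'
from h import *
MC=FL-.005*n+.0012*n; print('mouth',MC)
plan(MC-.019*n,RA)
im,P,T,f,c=cam('wrist'); cv2.imwrite('pics/w4.png',im); np.savez('w4.npz',im=im,P=P)
D=P-MC; r=D@n; ex=RA[:,0]; X=D@ex; U=D@eu
b=(r<-.008)&(r>-.020)&(np.hypot(X,U)<.06)
print(b.sum(), 'bar top r',np.median(r[b]))
a=np.stack([X[b],U[b]],1).astype(np.float32)*1000
print('bar rect (toolx,tooly)',cv2.minAreaRect(a),np.percentile(a,[2,50,98],axis=0).round(1).tolist())
E
```

```text
mouth [0.52057921 0.00430817 0.13405603]
tcp [0.4489 0.0166 0.2722] q [-0.08  0.06  2.15 -0.09  0.51  0.17] F [-0.   0.1  0.9] w 0.999 t 12.4333
shift now mm [  1.8   8.8 174.8]
turn deg [-0.42  0.27  0.03] shift after turn [  0.9   7.5 174.9]
1307 bar top r -0.014098088466934408
bar rect (toolx,tooly) ((-1.6492195129394531, -9.145671844482422), (75.87386322021484, 9.447518348693848), 0.25339218974113464) [[-38.0, -13.9], [0.4, -9.4], [35.5, -4.8]]
```

View pics/w4.png

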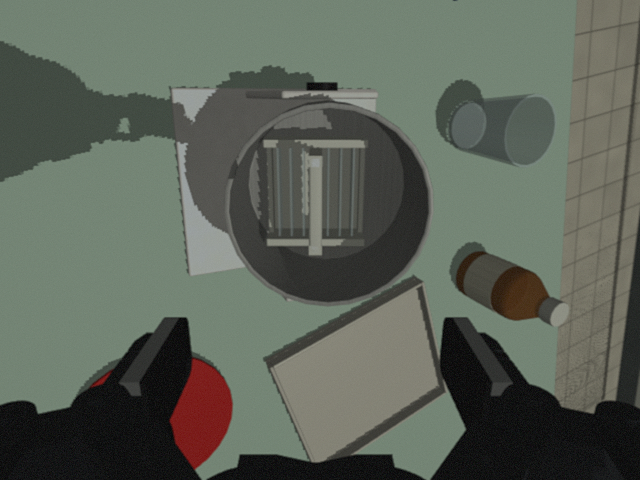

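The wrist view looks into the open pot. The rack handle bar runs along tool x at about (315,203), and the rack has slid 9 mm down the slope. The bar top is 14.1 mm below the rim and its width 9.4 mm, both as specified. Joint 5 would get close to its lower limit deeper in, so I roll the tool 10° about its closing axis, which keeps the pads flat on the bar.

Call:
{"method": "apply_moves", "body": {
  "moves": [
    [[0, 0, 0, 0, 3.5, 0, 0.5], [0, 0, 0, 0, 3.5, 0, 0.5], [0, 0, 0, -0.4, 3.3, 0, 0.5], [0, 0, 0, 0, 0, 0, 0.5], [0, 0, 0, 0, 0, 0, 0.5], [0, 0, 0, 0, 0, 0, 0.5]]
  ]
}}

```text
time_s: 12.98
tcp_pos: [0.4517, 0.016, 0.2734]
orientation: [0.111, 0.736, 0.636, 0.202]
contact_force: [0.0, 0.8, 0.3]
gripper_width: 0.498
grasp_force: 0.0
```

```bash
cat >> h.py <<'E'
MC=FL-.0038*n
RB=RA@R.from_rotvec([0,np.radians(10),0]).as_matrix()
BAR=MC-.0012*RA[:,0]-.0092*eu-.0191*n
E
python3 - <<'E'
from h import *
G=BAR+.017*RB[:,2]; print(G)
for d in(.08,.05,.02,0): plan(G+d*n,RB)
E
```

```text
[0.52759355 0.00479362 0.0976843 ]
tcp [0.4517 0.016  0.2734] q [-0.22  0.05  2.16  0.38  0.53 -0.36] F [0.  0.8 0.3] w 0.498 t 12.9833
shift now mm [-16.5  -4.5 110.5]
turn deg [-0.13  0.07 -0.13] shift after turn [-16.6  -4.7 110.5]
tcp [0.4517 0.016  0.2734] q [-0.22  0.05  2.16  0.38  0.53 -0.36] F [0.  0.8 0.3] w 0.498 t 12.9833
shift now mm [-21.7  -4.4 140. ]
turn deg [-0.13  0.07 -0.13] shift after turn [-21.9  -4.7 140. ]
tcp [0.4517 0.016  0.2734] q [-0.22  0.05  2.16  0.38  0.53 -0.36] F [0.  0.8 0.3] w 0.498 t 12.9833
shift now mm [-26.9  -4.3 169.6]
turn deg [-0.13  0.07 -0.13] shift after turn [-27.1  -4.7 169.5]
tcp [0.4517 0.016  0.2734] q [-0.22  0.05  2.16  0.38  0.53 -0.36] F [0.  0.8 0.3] w 0.498 t 12.9833
shift now mm [-30.3  -4.3 189.3]
turn deg [-0.13  0.07 -0.13] shift after turn [-30.5  -4.7 189.2]
```

To the 50 mm standoff first.

Call:
{"method": "apply_moves", "body": {
  "moves": [
    [[-0.0027, -0.0006, 0.0175, 0, 0, 0, 0.5], [-0.0027, -0.0006, 0.0175, 0, 0, 0, 0.5], [-0.0027, -0.0006, 0.0175, 0, 0, 0, 0.5], [-0.0027, -0.0006, 0.0175, 0, 0, 0, 0.5], [-0.0027, -0.0006, 0.0175, 0, 0, 0, 0.5], [-0.0027, -0.0006, 0.0175, 0, 0, 0, 0.5], [-0.0027, -0.0006, 0.0175, 0, 0, 0, 0.5], [-0.0027, -0.0006, 0.0175, 0, 0, 0, 0.5], [0, 0, 0, 0, 0, 0, 0.5]]
  ]
}}

```text
time_s: 13.73
tcp_pos: [0.5069, 0.01, 0.1407]
orientation: [0.109, 0.736, 0.637, 0.202]
contact_force: [0.9, -0.5, 0.3]
gripper_width: 0.502
grasp_force: 0.0
```

```bash
python3 - <<'E'
from h import *
G=BAR+.017*RB[:,2]
plan(G,RB)
E
```

```text
tcp [0.5069 0.01   0.1407] q [-0.2   0.37  2.22  1.02  0.22 -1.03] F [ 0.9 -0.5  0.3] w 0.502 t 13.7333
shift now mm [-9.7  1.3 47. ]
turn deg [-0.25 -0.07 -0.06] shift after turn [-9.7  1.1 47. ]
```

Call:
{"method": "apply_moves", "body": {
  "moves": [
    [[-0.0008, 0.0003, 0.004, 0, 0, 0, 0.5], [-0.0008, 0.0003, 0.004, 0, 0, 0, 0.5], [-0.0008, 0.0003, 0.004, 0, 0, 0, 0.5], [-0.0008, 0.0003, 0.004, 0, 0, 0, 0.5], [-0.0008, 0, 0.004, 0, 0, 0, 0.5], [-0.0008, 0, 0.004, 0, 0, 0, 0.5], [-0.0008, 0, 0.004, 0, 0, 0, 0.5], [0, 0, 0, 0, 0, 0, 0.5]]
  ]
}}

```text
time_s: 14.4
tcp_pos: [0.5196, 0.0069, 0.1181]
orientation: [0.11, 0.736, 0.637, 0.204]
contact_force: [-0.1, 0.8, -0.2]
gripper_width: 0.5
grasp_force: 0.0
```

```bash
python3 - <<'E'
from h import *
G=BAR+.017*RB[:,2]
plan(G,RB)
E
```

```text
tcp [0.5196 0.0069 0.1181] q [-0.21  0.43  2.22  1.27  0.19 -1.29] F [-0.1  0.8 -0.2] w 0.5 t 14.4
shift now mm [-4.5 -1.1 21.5]
turn deg [-0.04 -0.1  -0.03] shift after turn [-4.5 -1.2 21.6]
```

Call:
{"method": "apply_moves", "body": {
  "moves": [
    [[-0.0009, -0.0002, 0.004, 0, 0, 0, 0.5], [-0.0009, -0.0002, 0.004, 0, 0, 0, 0.5], [-0.0009, -0.0002, 0.004, 0, 0, 0, 0.5], [-0.0009, -0.0002, 0.004, 0, 0, 0, 0.5], [-0.0009, -0.0002, 0.004, 0, 0, 0, 0.5], [0, 0, 0, 0, 0, 0, 0.5], [0, 0, 0, 0, 0, 0, 0.5]]
  ]
}}

```text
time_s: 14.98
tcp_pos: [0.5268, 0.0043, 0.0993]
orientation: [0.111, 0.736, 0.636, 0.204]
contact_force: [0.8, 0.3, 0.2]
gripper_width: 0.501
grasp_force: 0.0
```

```bash
python3 - <<'E'
from h import *
G=BAR+.017*RB[:,2]
plan(G,RB)
im,P,T,f,c=cam('wrist'); cv2.imwrite('pics/w5.png',im)
E
```

```text
tcp [0.5268 0.0043 0.0993] q [-0.21  0.48  2.22  1.51  0.19 -1.53] F [0.8 0.3 0.2] w 0.501 t 14.9833
shift now mm [ 0.3 -0.1  1.8]
turn deg [-0.01 -0.07 -0.04] shift after turn [ 0.3 -0.1  1.8]
```

View pics/w5.png

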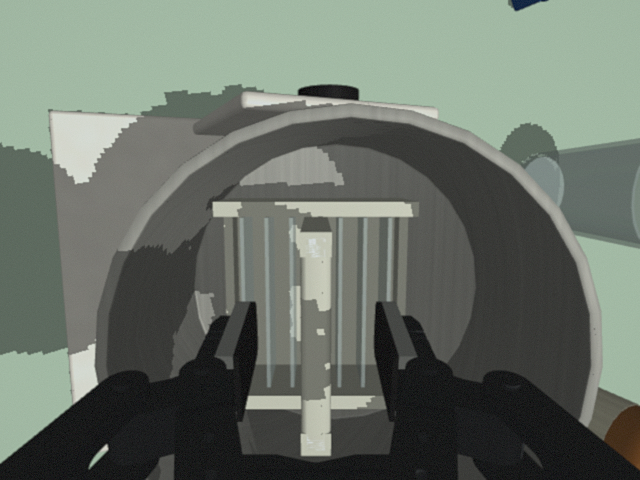

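The fingers straddle the bar (column 316; pads at about 245 and 390, centred) and sit inside the pot. Closing.

Call:
{"method": "apply_moves", "body": {
  "moves": [
    [[0, 0, 0, 0, 0, 0, 1], [0, 0, 0, 0, 0, 0, 1], [0, 0, 0, 0, 0, 0, 1], [0, 0, 0, 0, 0, 0, 1], [0, 0, 0, 0, 0, 0, 1], [0, 0, 0, 0, 0, 0, 1], [0, 0, 0, 0, 0, 0, 1], [0, 0, 0, 0, 0, 0, 1], [0, 0, 0, 0, 0, 0, 1]]
  ]
}}

```text
time_s: 15.78
tcp_pos: [0.5268, 0.0039, 0.0992]
orientation: [0.111, 0.736, 0.636, 0.204]
contact_force: [-2.3, 0.7, 5.7]
gripper_width: 0.102
grasp_force: 58.8
```

```bash
python3 - <<'E'
from h import *
p,R0,s=pose()
for d in(.03,.12): plan(p+d*n+.2*d*eu*(d<.05)+.006*eu*(d>.05))
E
```

```text
tcp [0.5268 0.0039 0.0992] q [-0.21  0.48  2.22  1.51  0.19 -1.53] F [-2.3  0.7  5.7] w 0.102 t 15.7833
shift now mm [  5.2   6.  -29.5]
tcp [0.5268 0.0039 0.0992] q [-0.21  0.48  2.22  1.51  0.19 -1.53] F [-2.3  0.7  5.7] w 0.102 t 15.7833
shift now mm [  20.9    6.  -118.2]
```

Call:
{"method": "apply_moves", "body": {
  "moves": [
    [[0.0005, 0.0006, -0.003, 0, 0, 0, 1], [0.0005, 0.0006, -0.003, 0, 0, 0, 1], [0.0005, 0.0006, -0.003, 0, 0, 0, 1], [0.0005, 0.0006, -0.003, 0, 0, 0, 1], [0.0005, 0.0006, -0.003, 0, 0, 0, 1], [0.0005, 0.0006, -0.003, 0, 0, 0, 1], [0.0005, 0.0006, -0.003, 0, 0, 0, 1], [0.0005, 0.0006, -0.003, 0, 0, 0, 1], [0.0005, 0.0006, -0.003, 0, 0, 0, 1], [0.0005, 0.0006, -0.003, 0, 0, 0, 1], [0, 0, 0, 0, 0, 0, 1]]
  ]
}}

```text
time_s: 16.7
tcp_pos: [0.5192, 0.0049, 0.1292]
orientation: [0.111, 0.736, 0.636, 0.203]
contact_force: [-0.1, -0.2, -2.5]
gripper_width: 0.103
grasp_force: 58.8
```

```bash
python3 - <<'E'
from h import *
G=BAR+.0152*RB[:,2]+.006*eu
plan(G+.14*n,RB)
E
```

```text
tcp [0.5192 0.0049 0.1292] q [-0.21  0.41  2.21  1.12  0.21 -1.14] F [-0.1 -0.2 -2.5] w 0.103 t 16.7
shift now mm [ 2.020e+01  1.000e-01 -1.079e+02]
turn deg [-0.02 -0.02 -0.06] shift after turn [  20.1    0.2 -107.9]
```

Call:
{"method": "apply_moves", "body": {
  "moves": [
    [[0.001, 0, -0.005, 0, 0, 0, 1], [0.002, 0, -0.01, 0, 0, 0, 1], [0.0022, 0, -0.0119, 0, 0, 0, 1], [0.0022, 0, -0.0119, 0, 0, 0, 1], [0.0022, 0, -0.0119, 0, 0, 0, 1], [0.0022, 0, -0.0119, 0, 0, 0, 1], [0.0022, 0, -0.0119, 0, 0, 0, 1], [0.0022, 0, -0.0119, 0, 0, 0, 1], [0.0022, 0, -0.0119, 0, 0, 0, 1], [0.002, 0, -0.01, 0, 0, 0, 1], [0, 0, 0, 0, 0, 0, 1]]
  ]
}}

```text
time_s: 17.62
tcp_pos: [0.4736, 0.0147, 0.23]
orientation: [0.111, 0.736, 0.636, 0.204]
contact_force: [-0.3, 0.0, -2.6]
gripper_width: 0.1
grasp_force: 58.8
```

```bash
python3 - <<'E'
from h import *
RDB=RD(-10.47)@R.from_rotvec([0,np.radians(10),0]).as_matrix()
p,R0,s=pose()
plan(p+[0,0,.06],RDB)
E
```

```text
tcp [0.4736 0.0147 0.23  ] q [-0.21  0.16  2.19  0.49  0.41 -0.48] F [-0.3  0.  -2.6] w 0.1 t 17.6167
shift now mm [  9.5  25.4 -53.5]
turn deg [24.68 -0.04  4.32] shift after turn [ 10.4   0.  -59.1]
```

Call:
{"method": "apply_moves", "body": {
  "moves": [
    [[0.0016, 0.0042, -0.0089, 0, 0, 0, 1], [0.0016, 0.0042, -0.0089, 0, 0, 0, 1], [0.0016, 0.0042, -0.0089, 0, 0, 0, 1], [0.0016, 0.0042, -0.0089, 0, 0, 0, 1], [0.0016, 0.0042, -0.0089, 0, 0, 0, 1], [0.0016, 0.0042, -0.0089, 0, 0, 0, 1], [0, 0, 0, 3.53, 0, 0.62, 1], [0, 0, 0, 3.53, 0, 0.62, 1], [0, 0, 0, 3.53, 0, 0.62, 1], [0, 0, 0, 3.53, 0, 0.62, 1], [0, 0, 0, 3.53, 0, 0.62, 1], [0, 0, 0, 3.53, 0, 0.62, 1], [0, 0, 0, 3.53, 0, 0.62, 1], [0, 0, 0, 0, 0, 0, 1]]
  ]
}}

```text
time_s: 18.78
tcp_pos: [0.4751, 0.0146, 0.2875]
orientation: [-0.058, 0.766, 0.637, 0.066]
contact_force: [-0.3, -0.6, -3.1]
gripper_width: 0.1
grasp_force: 58.7
```

```bash
cat >> h.py <<'E'
RDB=RD(-10.47)@R.from_rotvec([0,np.radians(10),0]).as_matrix()
TR=np.array([.589,-.270,.0])
def tgt(h): return TR+[0,0,h+.004+.073]+.0152*RDB[:,2]   # TCP for rack bottom h above the tray floor
E
python3 - <<'E'
from h import *
plan(tgt(.2),RDB); plan(tgt(.01),RDB)
im,P,T,f,c=cam('side'); cv2.imwrite('pics/s6.png',im)
E
```

```text
tcp [0.4751 0.0146 0.2875] q [-0.2   0.21  1.85  0.2   1.1  -0.11] F [-0.3 -0.6 -3.1] w 0.1 t 18.7833
shift now mm [-256.9  163.9  -20.8]
turn deg [-0.31 -0.1  -0.06] shift after turn [-257.1  163.8  -19.4]
tcp [0.4751 0.0146 0.2875] q [-0.2   0.21  1.85  0.2   1.1  -0.11] F [-0.3 -0.6 -3.1] w 0.1 t 18.7833
shift now mm [-290.2  165.   166.3]
turn deg [-0.31 -0.1  -0.06] shift after turn [-290.1  163.8  167.7]
```

View pics/s6.png

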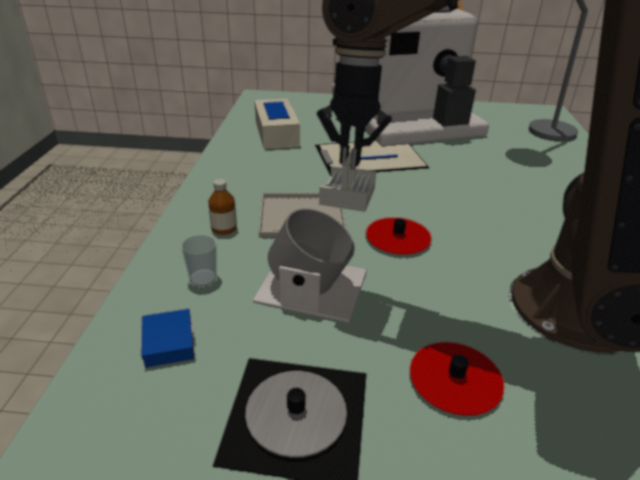

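The rack hangs from the gripper at (349,185), clear of the pot (300,245). Carrying it over the tray.

Call:
{"method": "apply_moves", "body": {
  "moves": [
    [[-0.012, 0.008, -0.001, 0, 0, 0, 1], [-0.0214, 0.0137, -0.0017, 0, 0, 0, 1], [-0.0214, 0.0137, -0.0017, 0, 0, 0, 1], [-0.0214, 0.0137, -0.0017, 0, 0, 0, 1], [-0.0214, 0.0137, -0.0017, 0, 0, 0, 1], [-0.0214, 0.0137, -0.0017, 0, 0, 0, 1], [-0.0214, 0.0137, -0.0017, 0, 0, 0, 1], [-0.0214, 0.0137, -0.0017, 0, 0, 0, 1], [-0.0214, 0.0137, -0.0017, 0, 0, 0, 1], [-0.0214, 0.0137, -0.0017, 0, 0, 0, 1], [-0.0214, 0.0137, -0.0017, 0, 0, 0, 1], [-0.0214, 0.0137, -0.0017, 0, 0, 0, 1], [-0.01, 0.005, -0.001, 0, 0, 0, 1], [0, 0, 0, 0, 0, 0, 1], [0, 0, 0, 0, 0, 0, 1]]
  ]
}}

```text
time_s: 20.08
tcp_pos: [0.5876, -0.2676, 0.2631]
orientation: [-0.057, 0.766, 0.637, 0.067]
contact_force: [-0.2, 1.0, -2.4]
gripper_width: 0.097
grasp_force: 58.8
```

```bash
python3 - <<'E'
from h import *
plan(tgt(.015),RDB)
p,R0,s=pose(); bar=p-.0152*R0[:,2]; print('bar',bar)
for nm in('side','wrist'):
    im,P,T,f,c=cam(nm)
    D=P-bar; dx=D@np.array([np.cos(az),np.sin(az),0]); dy=D@np.array([-np.sin(az),np.cos(az),0]); z=D[...,2]
    m=(abs(dx)<.06)&(abs(dy)<.065)&(z<-.03)&(z>-.09)&(P[...,2]>.12)
    print(nm,m.sum())
    if m.sum()<50: continue
    A=np.stack([dx[m],dy[m],z[m]],1)*1000
    print(np.percentile(A,[1,50,99],axis=0).round(1).tolist())
    # top edge of body walls per dy bin and dx bin, lowest too
    for ax in(0,1):
        print('axis',ax,[(b,round(np.percentile(A[abs(A[:,ax]-b)<5,2],98),1),round(np.percentile(A[abs(A[:,ax]-b)<5,2],2),1),(abs(A[:,ax]-b)<5).sum()) for b in range(-40,50,10) if (abs(A[:,ax]-b)<5).sum()>8])
    vv,uu=np.where(m); y0,y1,x0,x1=max(vv.min()-60,0),vv.max()+30,max(uu.min()-50,0),uu.max()+50
    if nm=='side': cv2.imwrite('pics/s7.png',cv2.resize(im[y0:y1,x0:x1],None,fx=3,fy=3,interpolation=cv2.INTER_CUBIC)); print(y0,y1,x0,x1)
E
```

```text
tcp [ 0.5876 -0.2676  0.2631] q [-0.59  0.52  1.44  0.17  1.27 -0.47] F [-0.2  1.  -2.4] w 0.097 t 20.0833
shift now mm [-32.1   2.2 183.3]
turn deg [-0.11 -0.08 -0.06] shift after turn [-31.8   1.8 183.3]
bar [ 0.58717154 -0.2701974   0.27806421]
side 1116
[[-42.6, -42.2, -72.1], [-8.5, 42.3, -49.4], [40.5, 50.0, -31.9]]
axis 0 [(-40, np.float64(-36.6), np.float64(-71.7), np.int64(168)), (-30, np.float64(-35.7), np.float64(-69.6), np.int64(155)), (-20, np.float64(-36.6), np.float64(-70.7), np.int64(136)), (-10, np.float64(-33.9), np.float64(-71.4), np.int64(133)), (0, np.float64(-31.3), np.float64(-70.2), np.int64(132)), (10, np.float64(-35.6), np.float64(-70.6), np.int64(119)), (20, np.float64(-36.5), np.float64(-70.3), np.int64(93)), (30, np.float64(-35.6), np.float64(-72.3), np.int64(117)), (40, np.float64(-36.4), np.float64(-71.2), np.int64(63))]
axis 1 [(-40, np.float64(-35.6), np.float64(-66.6), np.int64(166)), (-30, np.float64(-30.7), np.float64(-66.0), np.int64(118)), (-20, np.float64(-43.3), np.float64(-67.8), np.int64(50)), (-10, np.float64(-41.5), np.float64(-68.6), np.in
[... 790 characters left out ...]
loat64(-69.6), np.int64(2437)), (30, np.float64(-36.1), np.float64(-69.6), np.int64(3508)), (40, np.float64(-36.2), np.float64(-69.3), np.int64(2726))]
axis 1 [(-40, np.float64(-55.8), np.float64(-69.0), np.int64(267)), (-30, np.float64(-42.3), np.float64(-69.4), np.int64(906)), (-20, np.float64(-42.1), np.float64(-69.5), np.int64(1363)), (-10, np.float64(-42.1), np.float64(-69.7), np.int64(1883)), (0, np.float64(-42.1), np.float64(-69.6), np.int64(2863)), (10, np.float64(-41.9), np.float64(-69.6), np.int64(3102)), (20, np.float64(-41.9), np.float64(-69.7), np.int64(3157)), (30, np.float64(-41.8), np.float64(-69.6), np.int64(3285)), (40, np.float64(-35.2), np.float64(-69.0), np.int64(3751))]
```

View pics/s7.png

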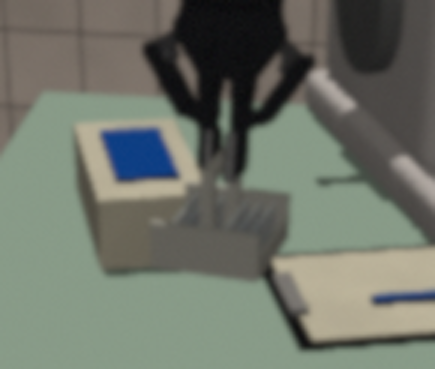

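The rack hangs level: its slide tops and edges are at uniform height along both axes in the wrist depth. It is held in the gripper over the tray, at crop (220,235). Lowering straight down.

Call:
{"method": "apply_moves", "body": {
  "moves": [
    [[-0.0015, 0.0002, 0.0083, 0, 0, 0, 1], [-0.003, 0.0002, 0.0175, 0, 0, 0, 1], [-0.003, 0.0002, 0.0175, 0, 0, 0, 1], [-0.003, 0.0002, 0.0175, 0, 0, 0, 1], [-0.003, 0.0002, 0.0175, 0, 0, 0, 1], [-0.003, 0.0002, 0.0175, 0, 0, 0, 1], [-0.003, 0.0002, 0.0175, 0, 0, 0, 1], [-0.003, 0.0002, 0.0175, 0, 0, 0, 1], [-0.003, 0.0002, 0.0175, 0, 0, 0, 1], [-0.003, 0.0002, 0.0175, 0, 0, 0, 1], [-0.002, 0, 0.012, 0, 0, 0, 1], [-0.001, 0, 0.006, 0, 0, 0, 1], [0, 0, 0, 0, 0, 0, 1]]
  ]
}}

```text
time_s: 21.27
tcp_pos: [0.5893, -0.2665, 0.0761]
orientation: [-0.058, 0.766, 0.637, 0.066]
contact_force: [-0.6, -0.7, -2.3]
gripper_width: 0.1
grasp_force: 58.8
```

```bash
python3 - <<'E'
from h import *
plan(tgt(.002),RDB)
E
```

```text
tcp [ 0.5893 -0.2665  0.0761] q [-0.59  0.72  1.61  0.2   0.9  -0.54] F [-0.6 -0.7 -2.3] w 0.1 t 21.2667
shift now mm [-3.   0.4 11.8]
turn deg [-0.21 -0.08 -0.04] shift after turn [-3.   0.3 11.8]
```

Call:
{"method": "apply_moves", "body": {
  "moves": [
    [[-0.0005, 0, 0.003, 0, 0, 0, 1], [-0.0005, 0, 0.003, 0, 0, 0, 1], [-0.0004, 0, 0.002, 0, 0, 0, 1], [-0.0002, 0, 0.001, 0, 0, 0, 1], [-0.0002, 0, 0.001, 0, 0, 0, 1], [0, 0, 0, 0, 0, 0, 1]]
  ]
}}

```text
time_s: 21.77
tcp_pos: [0.5897, -0.2673, 0.0672]
orientation: [-0.057, 0.766, 0.637, 0.067]
contact_force: [0.1, 0.9, -3.0]
gripper_width: 0.101
grasp_force: 58.8
```

Call:
{"method": "apply_moves", "body": {
  "moves": [
    [[-0.0002, 0, 0.001, 0, 0, 0, 1], [-0.0002, 0, 0.001, 0, 0, 0, 1], [0, 0, 0, 0, 0, 0, 1]]
  ]
}}

```text
time_s: 22.02
tcp_pos: [0.5896, -0.2672, 0.065]
orientation: [-0.057, 0.766, 0.637, 0.067]
contact_force: [0.3, -0.3, -2.6]
gripper_width: 0.098
grasp_force: 58.8
```

Call:
{"method": "apply_moves", "body": {
  "moves": [
    [[-0.0002, 0, 0.001, 0, 0, 0, 1], [-0.0002, 0, 0.001, 0, 0, 0, 1], [0, 0, 0, 0, 0, 0, 1]]
  ]
}}

```text
time_s: 22.27
tcp_pos: [0.5896, -0.2673, 0.0628]
orientation: [-0.057, 0.766, 0.637, 0.067]
contact_force: [0.4, 0.0, -2.5]
gripper_width: 0.1
grasp_force: 58.8
```

Call:
{"method": "apply_moves", "body": {
  "moves": [
    [[-0.0001, 0, 0.0007, 0, 0, 0, 1], [0, 0, 0, 0, 0, 0, 1]]
  ]
}}

```text
time_s: 22.43
tcp_pos: [0.5897, -0.2673, 0.0624]
orientation: [-0.057, 0.766, 0.637, 0.067]
contact_force: [1.0, -1.1, -2.4]
gripper_width: 0.101
grasp_force: 58.8
```

Call:
{"method": "apply_moves", "body": {
  "moves": [
    [[-0.0001, 0, 0.0007, 0, 0, 0, 1], [0, 0, 0, 0, 0, 0, 1]]
  ]
}}

```text
time_s: 22.6
tcp_pos: [0.5897, -0.2673, 0.0623]
orientation: [-0.057, 0.766, 0.637, 0.067]
contact_force: [-2.5, -0.5, 3.4]
gripper_width: 0.098
grasp_force: 59.6
```

Call:
{"method": "apply_moves", "body": {
  "moves": [
    [[-0.0001, 0, 0.0006, 0, 0, 0, 1], [0, 0, 0, 0, 0, 0, 1]]
  ]
}}

```text
time_s: 22.77
tcp_pos: [0.5897, -0.2673, 0.0623]
orientation: [-0.057, 0.766, 0.637, 0.067]
contact_force: [-4.5, 0.9, 10.0]
gripper_width: 0.101
grasp_force: 60.4
```

The rack is on the floor; easing the preload and releasing.

Call:
{"method": "apply_moves", "body": {
  "moves": [
    [[0.0001, 0, -0.0008, 0, 0, 0, 1], [0, 0, 0, 0, 0, 0, 0.8], [0, 0, 0, 0, 0, 0, 0.7], [0, 0, 0, 0, 0, 0, 0.6], [0, 0, 0, 0, 0, 0, 0.5], [0, 0, 0, 0, 0, 0, 0.5], [0, 0, 0, 0, 0, 0, 0.5], [0, 0, 0, 0, 0, 0, 0.5], [0.0009, 0, -0.005, 0, 0, 0, 0.5], [0.0017, 0, -0.01, 0, 0, 0, 0.5], [0.0035, 0, -0.02, 0, 0, 0, 0.5], [0.0035, 0, -0.02, 0, 0, 0, 0.5], [0.0044, 0, -0.025, 0, 0, 0, 0.5], [0.0044, 0, -0.025, 0, 0, 0, 0.5], [0.0044, 0, -0.025, 0, 0, 0, 0.5], [0.0044, 0, -0.025, 0, 0, 0, 0.5], [0, 0, 0, 0, 0, 0, 0.5], [0, 0, 0, 0, 0, 0, 0.5]]
  ]
}}

```text
time_s: 24.27
tcp_pos: [0.5903, -0.2677, 0.2216]
orientation: [-0.055, 0.766, 0.637, 0.067]
contact_force: [0.5, -0.1, -1.6]
gripper_width: 0.498
grasp_force: 0.0
```

```bash
python3 - <<'E'
from h import *
im,P,T,f,c=cam('side'); cv2.imwrite('pics/s8.png',im)
print(pose()[0],pose()[2]['contact_force'])
E
```

```text
[ 0.58981472 -0.26753855  0.2200771 ] [-0.87791094 -0.467352   -0.62242582]
```

View pics/s8.png

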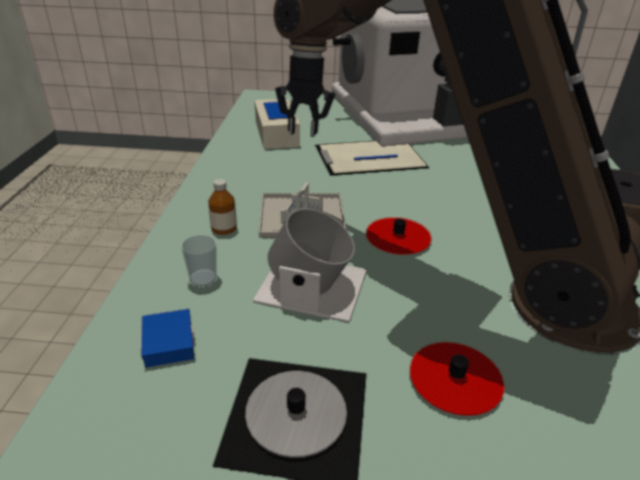

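The rack stands upright in the tray (handle at 302,195). The lid is on the mat (297,400), the bottle, box and beaker are where they were, and the gripper is clear of everything.

```bash
python3 -c "
from station import bot
print(bot.job_done())"
```

```text
the job is handed in; nothing more can be done
None
```

The job is done and handed in at about 24 s: the steel lid lies knob up in the middle of the mat, the rack stands upright on the tray floor, and the bottle, blue box and beaker were not touched; the hand-in returned no verdict.

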